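# Stack the spares cartons and clamp them for banding

### The job

Finish the bundle in the banding jig: the largest carton is already lying on its bed; set the medium carton squarely on it, then the small one squarely on top, each lying flat, centred and with its long side along the jig's. Then press the sprung hold-down lever down until its catch holds it by itself, with its foot on the top carton, and let go; do not disturb the other things on the bench.

Things in the scene. Friction and masses are not known exactly. Their poses are not given: they have to be found in the camera images.
- jig: banding jig, fixed: grey base plate (x -60 to +225, y +-42 mm) with a black rubber bed 100 x 78 mm, its top 12 mm above the bench. Origin: on the bench under the bed's centre. x runs from the open end, facing away from the robot, to the hinge end near the robot; z up. At x = 135 mm two cheeks, 46 mm apart and 158 high, carry the lever; at x = 190 to 215 mm stands the sprung catch
- lever_hinge (a point): middle of the lever's hinge axis (parallel to the jig's y), 135 mm from the bed centre along jig x and 145 mm above the bench
- lever (a joint): angle of the hold-down lever, rad: 0 raised (arm slants 0.9 rad above level, from the hinge up over the bed, away from the robot), grows as it is pressed; past about 0.93 the catch snaps in, then holds it at 0.90 (level); stop at 0.98. Let go before, it springs up again. It needs about 5 to 12 N at the bar
- lever_bar (a point): centre of the black cross bar at the lever's free end (press here): round, 16 mm thick, 70 long along jig y, 200 mm from the hinge; the steel arm is 22 wide, 12 thick. Raised, it is 302 mm up above the bed, so cartons come in under the lever from its open, far side with the tool leaning; pressed home, it is 145 mm up and 65 mm beyond the bed centre
- foot: round rubber foot, 34 mm across, sprung, below the lever 135 mm from the hinge; origin at the centre of its underside, 31 mm below the middle of the arm; z is its stem. With the lever home it presses on a complete column, whose top is 120 mm above the bench, with about 2 to 3 N
- carton_large: largest cardboard carton, 92 (x) x 70 (y) x 36 (z) mm, 0.5 kg, on the bed from the start; origin at the centre of its underside
- carton_medium: medium cardboard carton, 80 (x) x 60 (y) x 40 (z) mm, about 0.3 kg, flat on the bench left or right of the jig; origin at the centre of its underside
- carton_small: small cardboard carton, 62 (x) x 46 (y) x 32 (z) mm, about 0.16 kg, flat on the bench on the other side of the jig; origin at the centre of its underside
- bearing: steel ball bearing lying flat, 40 mm across, 14 high; loose, leave it alone; origin at the centre of its underside
- sensor: small black stepped plug-like sensor standing up, 32 mm across, 30 high; loose, leave it alone; origin at the centre of its underside
- rectifier: finned metal regulator block lying flat, 70 x 55 x 28 mm; loose, leave it alone; origin at the centre of its underside
- driver: screwdriver lying flat, origin on the bench below its middle, axis along its x, about 0.2 m long, up to 30 mm high; loose, leave it alone
- spray: spray can standing up, 54 mm across, 150 high; loose, leave it alone; origin at the centre of its underside
- cup: open paper cup standing up, 72 mm across the rim, 90 high; loose, leave it alone; origin at the centre of its underside
- discs: pile of brake discs, 220 mm across, 30 mm high, fixed; origin under its centre
- parts_bin: yellowish open bin of parts, 240 (x) x 180 (y) x 70 mm, fixed; origin under its centre
Mind the look-alikes: they are no part of the job. Leave any green or turquoise look-alike of the carton_small alone.

How it is judged (in metres and radians):
On the way, in this order (a step that is already met when the one before it is completed fails the run):
1. the medium carton lies squarely on the large one in the jig, let go (x of carton_large in the frame of jig between -0.01 and 0.01 m and y of carton_large in the frame of jig between -0.01 and 0.01 m and z of carton_large in the frame of jig between 0.007 and 0.017 m and angle between the x axis of each of carton_large, carton_medium and the x axis of jig, either way round below 0.14 rad and angle between each of carton_large, carton_medium's own z axis and vertical below 0.08 rad and x of carton_medium in the frame of jig between -0.01 and 0.01 m and y of carton_medium in the frame of jig between -0.01 and 0.01 m and z of carton_medium in the frame of jig between 0.043 and 0.053 m and contact force between the fingers and carton_medium below 0.05 N), for 0.2 s.
2. the small carton lies squarely on the medium one, let go (x of carton_large in the frame of jig between -0.01 and 0.01 m and y of carton_large in the frame of jig between -0.01 and 0.01 m and z of carton_large in the frame of jig between 0.007 and 0.017 m and angle between the x axis of each of carton_large, carton_medium, carton_small and the x axis of jig, either way round below 0.14 rad and angle between each of carton_large, carton_medium, carton_small's own z axis and vertical below 0.08 rad and x of carton_medium in the frame of jig between -0.01 and 0.01 m and y of carton_medium in the frame of jig between -0.01 and 0.01 m and z of carton_medium in the frame of jig between 0.043 and 0.053 m and x of carton_small in the frame of jig between -0.01 and 0.01 m and y of carton_small in the frame of jig between -0.01 and 0.01 m and z of carton_small in the frame of jig between 0.083 and 0.093 m and contact force between the fingers and carton_small below 0.05 N), for 0.2 s.
3. the lever is down, held by its catch, its foot on the small carton (value of joint lever between 0.86 and 0.93 rad and contact force between foot and carton_small above 0.3 N), for 0.2 s.
At the end, for the whole second after the job is handed in: all three cartons in order on the bed, each within 10 mm of its centre both ways, turned under 8 deg, flat (under 0.08 rad), within 5 mm of its column height, at rest; the lever latched (above 0.86 rad), its foot pressing on the small carton (over 0.3 N) (x of carton_large in the frame of jig between -0.01 and 0.01 m and y of carton_large in the frame of jig between -0.01 and 0.01 m and z of carton_large in the frame of jig between 0.007 and 0.017 m and angle between the x axis of each of carton_large, carton_medium, carton_small and the x axis of jig, either way round below 0.14 rad and angle between each of carton_large, carton_medium, carton_small's own z axis and vertical below 0.08 rad and x of carton_medium in the frame of jig between -0.01 and 0.01 m and y of carton_medium in the frame of jig between -0.01 and 0.01 m and z of carton_medium in the frame of jig between 0.043 and 0.053 m and x of carton_small in the frame of jig between -0.01 and 0.01 m and y of carton_small in the frame of jig between -0.01 and 0.01 m and z of carton_small in the frame of jig between 0.083 and 0.093 m and value of joint lever above 0.86 rad and contact force between foot and carton_small above 0.3 N and linear speed of each of carton_large, carton_medium, carton_small below 0.02 m/s); the robot touches nothing.
It fails at once if a loose bystander moved more than 25 mm or was knocked over (distance of any of bearing, sensor, rectifier, driver, spray, cup from where it was at the start of the episode above 0.025 m or angle between any of spray, cup, sensor, bearing, rectifier's own z axis and vertical above 0.5 rad).
It also fails if it takes over 72 s, if anything falls off the work surface, if the arm or the gripper's body presses on something with over 40 N, if the wrist force passes 120 N, or if a joint passes its speed limit or range.

### The arm

A 7-joint arm with a two-finger parallel gripper is mounted at the origin on the work surface. World frame = base frame: x ahead of the robot, y to its left, z up, the work surface at z = 0. Lengths are in mm, angles in rad, forces in N, time in s.
With the tool pointing down it reaches from about 400 to 900 mm from the base axis. Payload 5.5 kg.
Tool frame: the origin (TCP) lies at the very end of the fingers, on their centre line; the grasp point (between the pads) lies env.pinch_z behind it (env.pinch_z is the distance from the TCP to the grasp point, in mm); z points along the fingers, y is the line along which they close (so a half turn about z gives the same grasp; the last joint's range is limited). The gripper opens to 92 mm and grips with 3 to 60 N. Pads are 19 mm wide; open, the fingers measure 130 mm over their backs; the gripper's body (75 mm by 190 mm) begins 47 mm behind the grasp point.
Start: joints at [1.374, 0.501, -0.427, 1.55, 0.221, 1.138, -0.21], TCP at [288.481, -582.476, 226.729] pointing down, gripper open.
Joint ranges: [-2.88, 2.88], [-0.31, 2.03], [-1.54, 1.56], [0.2, 2.42], [-1.41, 4.55], [0.19, 2.02], [-2.57, 2.57]. Speed limits (rad/s): [2.57, 2.57, 3.14, 3.14, 3.14, 3.14, 3.14].

### API

Orientations are given as a 3x3 rotation matrix whose columns are the frame's x, y, z axes.
In Python, from cell import telemetry, viewer, workorder, finder, env gives the robot as it stands. The module is installed in compiled form; this text tells all that it offers.
- The arm moves only by the tool arm_command, never from a script. Its argument "plan" is a list of rows, each an object with "dp": the shift along the tool's x, y, z in m, a list of three; "spin": the turn about the tool's z in degrees; "hand": the gripper's target within -1 to 1 (shut at 1, half-way at 0, fully open at -1). In form: [{"dp": [tx, ty, tz], "spin": spin, "hand": hand}, ...]. A call has 1 to 5 rows; each row shifts and turns the commanded pose from where the row before left it, along the tool's axes as they then stand; what a row does not reach is not made up. A row lasts 1/8 s, in which the tool goes at most 62.5 mm and 10.7 degrees, less where a joint would pass 70% of its speed; a pose out of reach is approached as far as the arm can. A call with a gripper value outside its range is refused whole. The fingers move at their own pace and stop on an object; the grip force is fixed at half the most. Time passes only in rows, so rows that do not move let the fingers close. It gives the time, the measured TCP pose, the force, the opening and the grip force at its end, in the units of the state.
- telemetry.read_state(): the state, without advancing time (a new reading comes with each control period).
- viewer.grab_frame(name): name is "side" or "top"; returns a dict with "pixels" (480x640x3 uint8, blue, green, red), "fx", "fy", "cx", "cy" (pixels), "extrinsics" (4x4, takes a point from camera to world coordinates). Camera axes: x right, y up, looking along -z (the intrinsics and any distortion apply to the point x, -y, -z); pixel columns grow to the right and rows downward; lengths in mm; the calibration is good to about 2 mm. A picture is of the moment at which its call begins. There is no depth.
- workorder.hand_in(): hands the job in; it is judged then, once.
Trained networks look in a picture, given as the dict that the camera call returned (one of the last four; its "shot" number tells which), for a name from the list of things; names that differ only in an ending like _2 or _b are one class to them, and where a whole thing is asked for, a point or a joint stands for the part that bears it (a point fixed in the world has none). Each returns a list of dicts, best first, with "confidence" (0 to 1); they miss things now and then, are a little off and sometimes report something else, mostly with a low value. They report only what shows in the picture. A call takes as long as a camera call. They do not tell look-alikes from the thing itself.
- finder.spot_in(query, picture): "at" ([row, column] in pixels, amid what is visible of it).
The state is a dict: "time_s": time; "joint_positions": joint angles; "joint_velocities": joint speeds; "joint_efforts": joint torques, N m; "position": TCP position; "tool_rot": TCP orientation; "ft_force": force on the tool from outside, world axes, zero at the start; "torque": the same for the moment, N m; "finger_gap": finger opening in mm; "gripper_force": force on a finger pad.
Only numpy, scipy, OpenCV 4.12 (cv2) and the standard library are available. Lean on these libraries where they do the work, as an engineer would, in place of code of your own. Each camera call takes 0.05 s, during which the arm holds its last target. There are 200 camera calls.

## Working session

There is one attempt and no reset: what is moved stays moved. The work goes in short steps, Python scripts to look and compute and a tool call to move; the robot and the scene stay as the last step left them, time stands still between calls to the robot, and variables do not carry over. Pictures are saved under pics/ and viewed, at most 10 in all, crops included, and the job is handed in when it is done.

Besides the shell and the picture viewer there is one more tool, called after "Call:" as name(argument=value, ...) on one line, values as JSON. arm_command: Moves the arm, as the interface text tells. Its arguments: {"type":"object","properties":{"plan":{"type":"array"}},"required":["plan"]}

```bash
ls; mkdir -p pics; python3 - <<'E'
from cell import telemetry, viewer, finder, env
import cv2,numpy as np
s=telemetry.read_state();print(s['time_s'],s['position'],np.round(s['tool_rot'],3),s['finger_gap'],env.pinch_z)
for n in ['top','side']:
    f=viewer.grab_frame(n);cv2.imwrite(f'pics/{n}0.png',f['pixels'])
    print(n,f['fx'],f['fy'],f['cx'],f['cy'],np.round(f['extrinsics'],4).tolist(),[k for k in f])
    for q in ['carton_large','carton_medium','carton_small','lever_bar','foot','jig']:
        print(q,[(np.round(d['at']).tolist(),round(d['confidence'],2)) for d in finder.spot_in(q,f)][:4])
E
```

```text
pics
0.0 [ 288.0901193  -581.92320403  225.71411294] [[ 0.896  0.444 -0.001]
 [ 0.444 -0.896  0.002]
 [ 0.    -0.002 -1.   ]] 91.81175432939575 18.8
top 575.6802454149685 575.6802454149685 318.4892466360792 239.2811503362367 [[0.0145, 0.9907, -0.1352, 321.3542], [-0.9999, 0.0136, -0.0076, 1.3119], [-0.0057, 0.1353, 0.9908, 1645.9195], [0.0, 0.0, 0.0, 1.0]] ['pixels', 'fx', 'fy', 'cx', 'cy', 'extrinsics', 'shot']
carton_large [([253.0, 315.0], 0.96)]
carton_medium [([265.0, 418.0], 0.87), ([238.0, 376.0], 0.67), ([261.0, 307.0], 0.34)]
carton_small [([247.0, 197.0], 0.96), ([197.0, 192.0], 0.72), ([248.0, 235.0], 0.7), ([320.0, 423.0], 0.46)]
lever_bar [([262.0, 306.0], 0.58)]
foot []
jig [([241.0, 376.0], 0.22)]
side 436.6591529105108 436.6591529105108 315.006068772212 242.37542110761586 [[0.9774, 0.1358, -0.1619, 260.9737], [-0.2108, 0.5732, -0.7918, -1139.4601], [-0.0147, 0.808, 0.5889, 1031.2239], [0.0, 0.0, 0.0, 1.0]] ['pixels', 'fx', 'fy', 'cx', 'cy', 'extrinsics', 'shot']
carton_large []
carton_medium [([339.0, 327.0], 0.63)]
carton_small [([240.0, 310.0], 0.59), ([215.0, 338.0], 0.58), ([226.0, 304.0], 0.44)]
lever_bar [([220.0, 312.0], 0.79)]
foot [([225.0, 312.0], 0.61)]
jig [([269.0, 307.0], 0.64), ([201.0, 286.0], 0.43)]
```

View pics/top0.png

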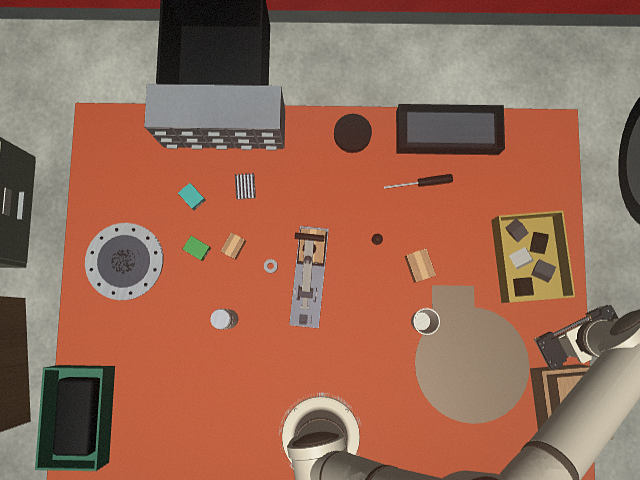

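View pics/side0.png

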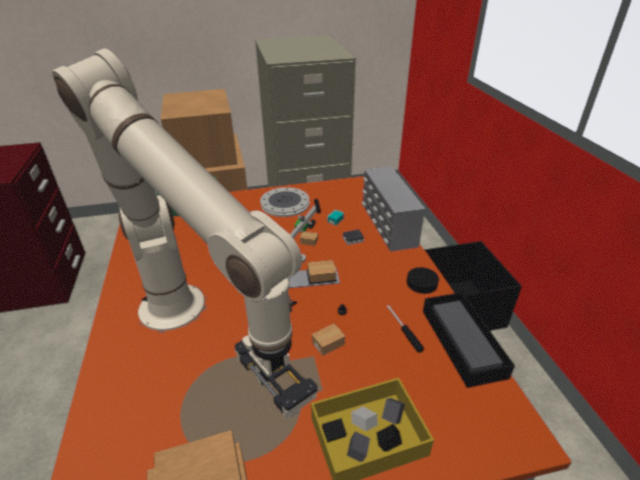

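```bash
python3 - <<'E'
import cv2
a=cv2.imread('pics/top0.png')[170:350,150:450]
cv2.imwrite('pics/top0c.png',cv2.resize(a,None,fx=2.66,fy=2.66,interpolation=cv2.INTER_CUBIC))
E
```

```text
(no output)
```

View pics/top0c.png

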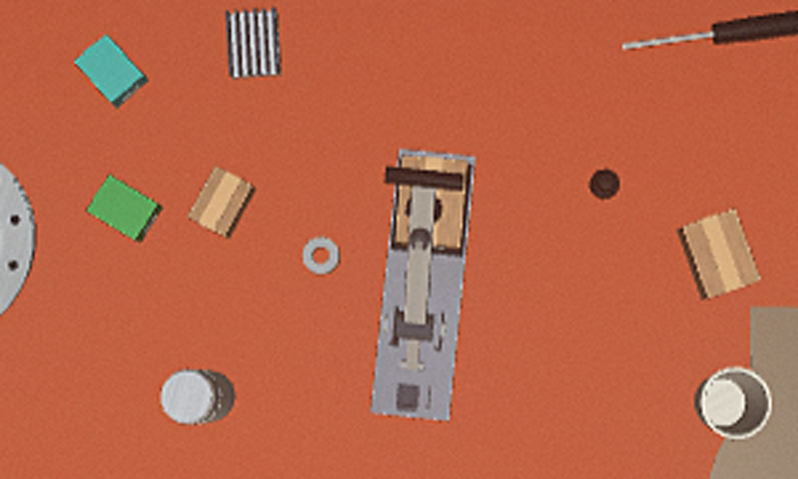

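The top view shows the jig around (310,250), the medium carton at (420,265) and the small one at (233,246). The green (196,248) and turquoise (191,196) boxes are look-alikes. The bearing is at (270,266), the sensor at (377,239), the spray can at (223,319) and the cup at (426,320). The side view agrees. Next I'll fit the poses by silhouette.

```bash
cat > lib.py <<'E'
import numpy as np,cv2
from scipy.optimize import minimize
def proj(f,P):
    E=np.array(f['extrinsics']);P=np.atleast_2d(P)
    q=(P-E[:3,3])@E[:3,:3]
    return np.c_[f['cx']+f['fx']*q[:,0]/-q[:,2], f['cy']-f['fy']*q[:,1]/-q[:,2]]
def ray(f,row,col,z):
    E=np.array(f['extrinsics']);d=E[:3,:3]@np.array([(col-f['cx'])/f['fx'],-(row-f['cy'])/f['fy'],-1])
    return E[:3,3]+d*(z-E[2,3])/d[2]
def box(x,y,a,L,W,z0,z1,off=0):
    c,s=np.cos(a),np.sin(a)
    return np.array([[x+c*u-s*v,y+s*u+c*v,z] for z in(z0,z1) for u in(off-L/2,off+L/2) for v in(-W/2,W/2)])
def fit(f,mask,p0,dims,off=0,ignore=None,S=8):
    # silhouette fit at S-times upsampling, within a window round the mask
    c=proj(f,[[p0[0],p0[1],20]])[0];r=70
    x0,y0=int(c[0])-r,int(c[1])-r
    m=cv2.resize(mask[y0:y0+2*r,x0:x0+2*r].astype(np.float32),None,fx=S,fy=S,interpolation=cv2.INTER_LINEAR)
    def cost(p):
        h=proj(f,box(*p,*dims,off))
        h=((h-[x0,y0]+.5)*S-.5).astype(np.float32)
        im=np.zeros(m.shape,np.uint8);cv2.fillConvexPoly(im,cv2.convexHull(np.round(h*16).astype(np.int32)),1,cv2.LINE_8,4)
        d=np.abs(im-m)
        return d.sum()/S**2
    best=None
    for da in (-.3,0,.3):
        for _ in range(2):
            q=np.array(p0,float)+[0,0,da] if _==0 else o.x
            o=minimize(cost,q,method='Nelder-Mead',options=dict(initial_simplex=[q,q+[8,0,0],q+[0,8,0],q+[0,0,.15]],xatol=.02,fatol=.01))
        if best is None or o.fun<best.fun: best=o
    return best.x,best.fun
E
python3 - <<'E'
from cell import viewer
from lib import *
f=viewer.grab_frame('top')
b,g,r=[f['pixels'][...,i].astype(int) for i in range(3)]
hsv=cv2.cvtColor(f['pixels'],cv2.COLOR_BGR2HSV)
# non-table mask: table is strongly orange-red
print('table',hsv[300,150],'carton',hsv[265,420],hsv[265,412],'plate',hsv[318,300],'edge',hsv[280,300])
S=hsv[...,1];H=hsv[...,0]
mask=~((S>165)&(r>120))
cv2.imwrite('pics/mask.png',mask[170:350,150:450]*255)
for n,row,col,d in [('medium',265,420,(80,60,0,40)),('small',246,233,(62,46,0,32)),('green',248,196,(62,46,0,32))]:
    p=ray(f,row,col,d[3]); m=mask.copy()
    lab=cv2.connectedComponents(m.astype(np.uint8))[1]; m=lab==lab[row,col]
    print(n,p.round(1),m.sum(),fit(f,m,[p[0],p[1],0.3 if n=='medium' else -.4],d))
lab,st=cv2.connectedComponentsWithStats(mask.astype(np.uint8))[1:3]
print('jig comp',st[lab[318,300]])
s=__import__('cell').telemetry.read_state()
p=s['position']
sd=viewer.grab_frame('side')
for h in (0,66,100,150,200,250,300,350,400,450): print(h,proj(sd,[p+[0,0,h]])[0].round(),proj(f,[p+[0,0,h]])[0].round())
E
```

```text
table [  7 165 195] carton [ 16 103 216] [ 14 110 179] plate [173  31  98] edge [140  10 152]
medium [ 471.9 -271.2   40. ] 711 (array([ 4.72889028e+02, -2.73314517e+02,  3.34938739e-01]), np.float64(42.0335693359375))
small [519.2 255.1  32. ] 416 (array([ 5.22320766e+02,  2.57630249e+02, -4.55554467e-01]), np.float64(30.4129638671875))
green [512.  359.6  32. ] 418 (array([513.84977923, 361.51306608,   1.04578666]), np.float64(31.6290283203125))
jig comp [ 289  225   40  104 3025]
0 [278. 398.] [562. 335.]
66 [275. 378.] [574. 336.]
100 [274. 367.] [580. 336.]
150 [272. 351.] [591. 337.]
200 [271. 332.] [602. 338.]
250 [268. 313.] [614. 339.]
300 [266. 292.] [627. 340.]
350 [264. 269.] [641. 341.]
400 [261. 245.] [657. 342.]
450 [258. 218.] [675. 343.][ WARN:0@0.352] global loadsave.cpp:1063 imwrite_ Unsupported depth image for selected encoder is fallbacked to CV_8U.
```

```bash
python3 - <<'E'
import cv2
a=cv2.imread('pics/mask.png')
b=cv2.imread('pics/side0.png')[50:430,40:340]
a=cv2.resize(a,(400,240)); b=cv2.resize(b,(400,507))
import numpy as np
c=np.zeros((507,800,3),np.uint8);c[:240,:400]=a;c[:507,400:]=b
cv2.imwrite('pics/combo.png',c)
E
```

```text
(no output)
```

View pics/combo.png

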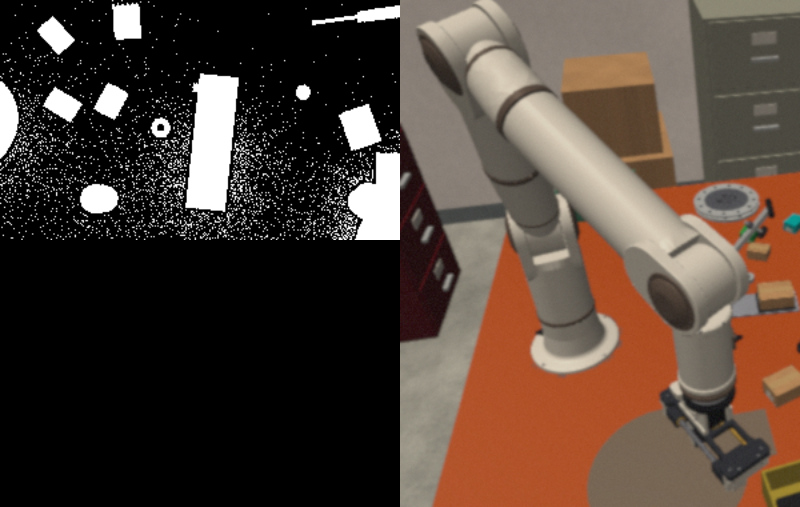

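```bash
python3 - <<'E'
from cell import viewer
from lib import *
f=viewer.grab_frame('top')
img=cv2.medianBlur(f['pixels'],3)
hsv=cv2.cvtColor(img,cv2.COLOR_BGR2HSV).astype(int)
H,S,V=[hsv[...,i] for i in range(3)]
mask=~((S>138)&(H<12)&(V>120))
lab=cv2.connectedComponents(mask.astype(np.uint8),connectivity=4)[1]
for n,row,col,d,a in [('medium',265,420,(80,60,0,40),.33),('small',246,233,(62,46,0,32),-.45)]:
    p=ray(f,row,col,d[3]); m=lab==lab[row,col]
    print(n,m.sum(),fit(f,m,[p[0],p[1],a],d))
m=lab==lab[318,300]; print(m.sum())
for z in (5,8,12):
    p=ray(f,250,311,z); print('jig',z,fit(f,m,[p[0],p[1],3.05],(285,84,0,z),82.5))
j=fit(f,m,[p[0],p[1],3.05],(285,84,0,8),82.5)[0]
def J(x,y,z): c,s=np.cos(j[2]),np.sin(j[2]); return [j[0]+c*x-s*y,j[1]+s*x+c*y,z]
sd=viewer.grab_frame('side')
vis=cv2.resize(f['pixels'][205:345,265:365],None,fx=4,fy=4,interpolation=cv2.INTER_CUBIC)
vs=cv2.resize(sd['pixels'][190:310,250:350],None,fx=4,fy=4,interpolation=cv2.INTER_CUBIC)
def draw(im,fr,o,P,c):
    q=((proj(fr,P)-o+.5)*4).round().astype(int); cv2.polylines(im,[q.reshape(-1,1,2)],True,c,1)
for im,fr,o in((vis,f,[265,205]),(vs,sd,[250,190])):
    draw(im,fr,o,[J(-60,-42,8),J(225,-42,8),J(225,42,8),J(-60,42,8)],(255,0,0))
    for z in (12,48): draw(im,fr,o,[J(-46,-35,z),J(46,-35,z),J(46,35,z),J(-46,35,z)],(0,255,0))
    draw(im,fr,o,[J(10.7,-35,302),J(10.7,35,302)],(0,0,255))
    draw(im,fr,o,[J(135,-23,158),J(135,23,158)],(255,255,0))
c=np.zeros((600,800,3),np.uint8);c[:560,:400]=vis[:560,:400];c[:480,400:]=vs[:480,:400]
cv2.imwrite('pics/chk.png',c)
E
```

```text
medium 658 (array([ 4.72537808e+02, -2.73563565e+02,  3.47452692e-01]), np.float64(46.537353515625))
small 381 (array([ 5.21986962e+02,  2.57506583e+02, -4.78836602e-01]), np.float64(37.168701171875))
2950
jig 5 (array([522.26614465,  32.77089964,   3.05404284]), np.float64(114.021484375))
jig 8 (array([521.88362681,  32.68886229,   3.05404776]), np.float64(115.207763671875))
jig 12 (array([521.19830002,  32.6414799 ,   3.05392684]), np.float64(117.52197265625))
```

View pics/chk.png

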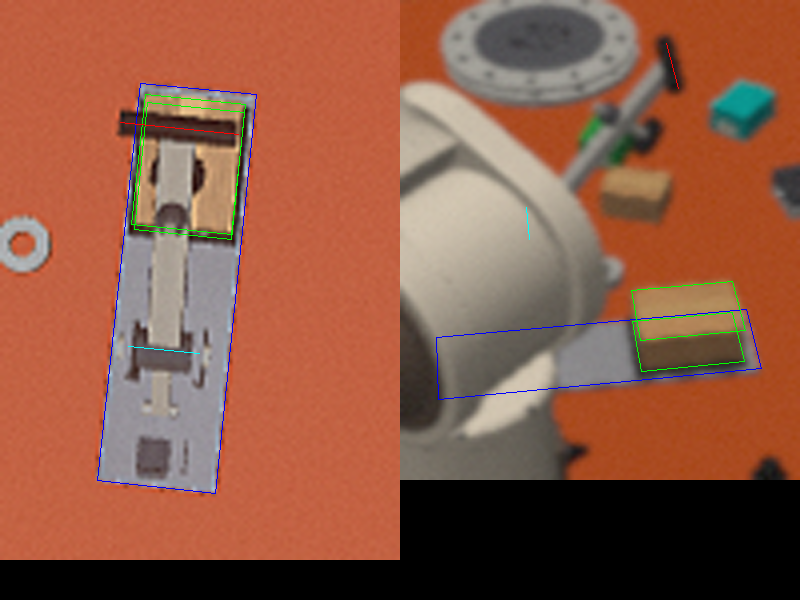

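The model overlay fits well: jig centre (522,33), yaw 3.054, large carton on its bed. The red bar line lies on the lever bar.

```bash
cat >> lib.py <<'E'
JX,JY,JA=521.9,32.7,3.054
def J(x,y,z): c,s=np.cos(JA),np.sin(JA); return np.array([JX+c*x-s*y,JY+s*x+c*y,z])
def go(pos,yaw=None):
    from cell import telemetry
    s=telemetry.read_state();R=np.array(s['tool_rot']);p=np.array(s['position'])
    th=np.degrees(np.arctan2(R[1,0],R[0,0]))
    print('t',round(s['time_s'],2),'at',p.round(1),'yaw',th.round(2),'gap',round(s['finger_gap'],1),'F',np.round(s['ft_force'],1),'q7',np.round(s['joint_positions'][-1],2))
    d=R.T@(np.array(pos)-p)/1000
    print('dp total',d.round(4),'dist',np.linalg.norm(d).round(3))
    if yaw is not None: print('spin',round(-((yaw-th+90)%180-90),2))
E
python3 - <<'E'
from lib import *
a=.347
go([472.5+28*np.cos(a),-273.6+28*np.sin(a),226],np.degrees(a))
E
```

```text
t 0.9 at [ 288.5 -582.5  226.8] yaw 26.35 gap 91.8 F [ 0.8  0.  -0.5] q7 -0.21
dp total [ 0.3298 -0.192   0.0008] dist 0.382
spin 6.47
```

Call:
arm_command(plan=[{"dp": [0.047,-0.0274,0],"spin": 0,"hand": -1},{"dp": [0.047,-0.0274,0],"spin": 0,"hand": -1},{"dp": [0.047,-0.0274,0],"spin": 0,"hand": -1},{"dp": [0.047,-0.0274,0],"spin": 0,"hand": -1},{"dp": [0.047,-0.0274,0],"spin": 0,"hand": -1}])

```text
time_s: 1.52
position: [439.2, -354.0, 227.0]
tool_rot: [[0.896, 0.444, 0.001], [0.444, -0.896, -0.001], [0.0, 0.001, -1.0]]
ft_force: [0.4, -0.4, -0.2]
finger_gap: 91.8
gripper_force: 0.0
```

Call:
arm_command(plan=[{"dp": [0.047,-0.0274,0],"spin": 0,"hand": -1},{"dp": [0.047,-0.0274,0],"spin": 0,"hand": -1},{"dp": [0,0,0.05],"spin": 6.5,"hand": -1},{"dp": [0,0,0.05],"spin": 0,"hand": -1},{"dp": [0,0,0],"spin": 0,"hand": -1}])

```text
time_s: 2.15
position: [495.1, -263.0, 123.4]
tool_rot: [[0.94, 0.34, -0.007], [0.34, -0.94, 0.004], [-0.005, -0.006, -1.0]]
ft_force: [-0.4, 0.6, 0.9]
finger_gap: 91.7
gripper_force: 0.0
```

```bash
python3 - <<'E'
from lib import *
a=.347
go([472.5+28*np.cos(a),-273.6+28*np.sin(a),8],np.degrees(a))
from cell import viewer
f=viewer.grab_frame('side')
c=proj(f,[[480,-273,40]])[0].astype(int);print(c)
cv2.imwrite('pics/pick1.png',cv2.resize(f['pixels'][c[1]-90:c[1]+60,c[0]-100:c[0]+100],None,fx=4,fy=4,interpolation=cv2.INTER_CUBIC))
E
```

```text
t 2.15 at [ 495.1 -263.   123.4] yaw 19.88 gap 91.7 F [-0.4  0.6  0.9] q7 -1.03
dp total [0.0038 0.003  0.1154] dist 0.115
spin 0.0
[330 334]
```

View pics/pick1.png

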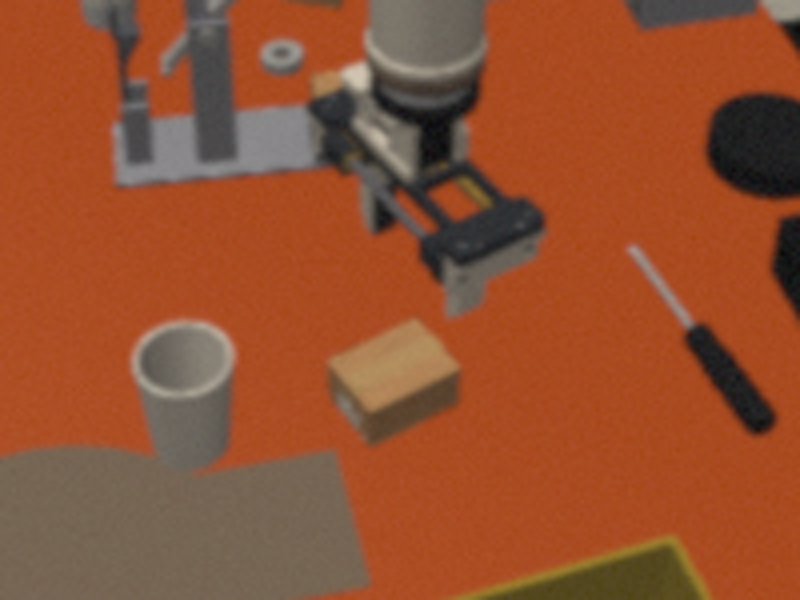

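The gripper, open, hovers above the carton's far end. The carton is at about (395,380) in the crop and nothing is in the way. Descending.

Call:
arm_command(plan=[{"dp": [0.0035,0.003,0.04],"spin": 0,"hand": -1},{"dp": [0,0,0.04],"spin": 0,"hand": -1},{"dp": [0,0,0.015],"spin": 0,"hand": -1},{"dp": [0,0,0.01],"spin": 0,"hand": -1},{"dp": [0,0,0],"spin": 0,"hand": -1}])

```text
time_s: 2.82
position: [503.2, -266.6, 22.7]
tool_rot: [[0.941, 0.339, 0.001], [0.339, -0.941, -0.001], [0.001, 0.001, -1.0]]
ft_force: [-0.9, 0.1, 0.7]
finger_gap: 91.8
gripper_force: 0.0
```

```bash
python3 - <<'E'
from lib import *
a=.347
go([472.5+28*np.cos(a),-273.6+28*np.sin(a),8],np.degrees(a))
E
```

```text
t 2.83 at [ 503.2 -266.6   22.7] yaw 19.83 gap 91.8 F [-0.9  0.1  0.7] q7 -1.12
dp total [-0.0033 -0.0039  0.0147] dist 0.016
spin -0.05
```

Call:
arm_command(plan=[{"dp": [-0.0035,-0.004,0.0145],"spin": 0,"hand": -1},{"dp": [0,0,0],"spin": 0,"hand": 1},{"dp": [0,0,0],"spin": 0,"hand": 1},{"dp": [0,0,0],"spin": 0,"hand": 1},{"dp": [0,0,0],"spin": 0,"hand": 1}])

```text
time_s: 3.45
position: [498.3, -263.9, 7.6]
tool_rot: [[0.941, 0.339, 0.001], [0.339, -0.941, -0.0], [0.001, 0.001, -1.0]]
ft_force: [0.8, -0.2, 0.9]
finger_gap: 59.8
gripper_force: 30.0
```

Call:
arm_command(plan=[{"dp": [0,0,-0.01],"spin": 0,"hand": 1},{"dp": [0,0,-0.045],"spin": 0,"hand": 1},{"dp": [0,0,-0.05],"spin": 0,"hand": 1},{"dp": [0,0,0],"spin": 0,"hand": 1},{"dp": [0,0,0],"spin": 0,"hand": 1}])

```text
time_s: 4.08
position: [497.1, -263.7, 112.0]
tool_rot: [[0.941, 0.339, -0.001], [0.339, -0.941, -0.0], [-0.001, -0.0, -1.0]]
ft_force: [0.1, 0.3, -2.4]
finger_gap: 60.1
gripper_force: 30.0
```

```bash
python3 - <<'E'
from lib import *
print(J(-58,0,0),np.degrees(JA)-180)
go(J(-58,0,113),np.degrees(JA))
go(J(-140,0,113),np.degrees(JA))
E
```

```text
[579.67764051  27.62612011   0.        ] -5.018689367046591
t 4.08 at [ 497.1 -263.7  112. ] yaw 19.83 gap 60.1 F [ 0.1  0.3 -2.4] q7 -1.05
dp total [ 0.1765 -0.246  -0.0011] dist 0.303
spin 24.85
t 4.08 at [ 497.1 -263.7  112. ] yaw 19.83 gap 60.1 F [ 0.1  0.3 -2.4] q7 -1.05
dp total [ 0.2509 -0.2116 -0.0011] dist 0.328
spin 24.85
```

Call:
arm_command(plan=[{"dp": [0.042,-0.0355,0],"spin": 0,"hand": 1},{"dp": [0.042,-0.0355,0],"spin": 0,"hand": 1},{"dp": [0.042,-0.0355,0],"spin": 0,"hand": 1},{"dp": [0.042,-0.0355,0],"spin": 0,"hand": 1},{"dp": [0.042,-0.0355,0],"spin": 0,"hand": 1}])

```text
time_s: 4.7
position: [634.1, -24.1, 109.7]
tool_rot: [[0.941, 0.339, -0.004], [0.339, -0.941, -0.0], [-0.004, -0.001, -1.0]]
ft_force: [-0.1, -1.4, -2.2]
finger_gap: 60.1
gripper_force: 30.0
```

Call:
arm_command(plan=[{"dp": [0.041,-0.034,0],"spin": 0,"hand": 1},{"dp": [0,0,0.01],"spin": 8.3,"hand": 1},{"dp": [0,0,0.01],"spin": 8.3,"hand": 1},{"dp": [0,0,0.01],"spin": 8.3,"hand": 1},{"dp": [0,0,0],"spin": 0,"hand": 1}])

```text
time_s: 5.32
position: [659.6, 20.4, 79.0]
tool_rot: [[0.996, -0.086, -0.006], [-0.086, -0.996, -0.001], [-0.006, 0.001, -1.0]]
ft_force: [-0.5, 0.0, -2.5]
finger_gap: 59.9
gripper_force: 30.0
```

Call:
arm_command(plan=[{"dp": [0,0,0],"spin": 0,"hand": 1}])

```text
time_s: 5.45
position: [661.4, 20.6, 81.2]
tool_rot: [[0.996, -0.085, -0.002], [-0.085, -0.996, -0.0], [-0.002, 0.0, -1.0]]
ft_force: [-0.1, 0.2, -3.0]
finger_gap: 59.8
gripper_force: 30.0
```

```bash
python3 - <<'E'
from lib import *
go(J(-60,0,75),np.degrees(JA))
from cell import viewer
f=viewer.grab_frame('top'); cv2.imwrite('pics/hold1.png',f['pixels'])
E
```

```text
t 5.45 at [661.4  20.6  81.2] yaw -4.88 gap 59.8 F [-0.1  0.2 -3. ] q7 -1.96
dp total [-0.08   -0.0001  0.0064] dist 0.08
spin 0.14
```

Call:
arm_command(plan=[{"dp": [-0.03,0,0.003],"spin": 0,"hand": 1},{"dp": [-0.03,0,0.003],"spin": 0,"hand": 1},{"dp": [-0.02,0,0],"spin": 0,"hand": 1},{"dp": [0,0,0],"spin": 0,"hand": 1},{"dp": [0,0,0],"spin": 0,"hand": 1}])

```text
time_s: 6.12
position: [583.9, 27.3, 77.0]
tool_rot: [[0.996, -0.088, 0.002], [-0.088, -0.996, 0.0], [0.002, -0.0, -1.0]]
ft_force: [0.7, 0.5, -1.7]
finger_gap: 59.8
gripper_force: 30.0
```

```bash
python3 - <<'E'
from lib import *
go(J(-60,0,57),np.degrees(JA))
from cell import viewer
f=viewer.grab_frame('side'); g=viewer.grab_frame('top')
a=cv2.resize(f['pixels'][150:310,230:390],None,fx=2.5,fy=2.5,interpolation=cv2.INTER_CUBIC)
b=cv2.resize(g['pixels'][190:350,230:390],None,fx=2.5,fy=2.5,interpolation=cv2.INTER_CUBIC)
cv2.imwrite('pics/over1.png',np.hstack([a,b]))
E
```

```text
t 6.12 at [583.9  27.3  77. ] yaw -5.03 gap 59.8 F [ 0.7  0.5 -1.7] q7 -2.01
dp total [-0.0023  0.0001  0.02  ] dist 0.02
spin -0.02
```

View pics/over1.png

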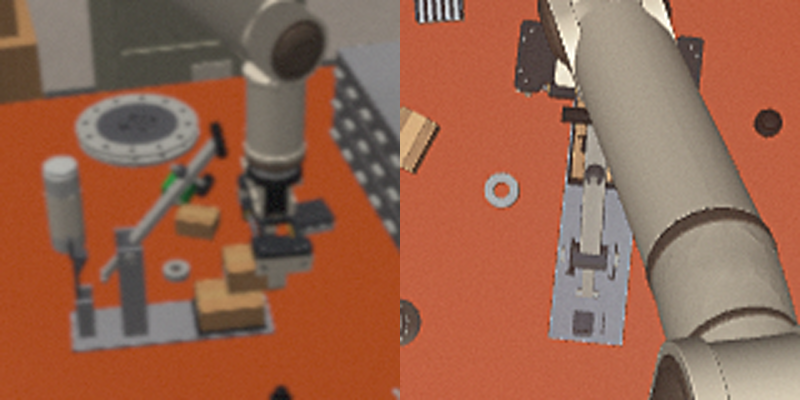

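The carton is held level under the lever, and the tool's cylinder clears the bar. Lowering and releasing.

Call:
arm_command(plan=[{"dp": [-0.001,0,0.01],"spin": 0,"hand": 1},{"dp": [0,0,0.006],"spin": 0,"hand": 1},{"dp": [0,0,0.004],"spin": 0,"hand": 1},{"dp": [0,0,0],"spin": 0,"hand": 1},{"dp": [0,0,0],"spin": 0,"hand": 1}])

```text
time_s: 6.85
position: [581.5, 27.7, 56.1]
tool_rot: [[0.996, -0.088, 0.0], [-0.088, -0.996, 0.0], [0.0, -0.0, -1.0]]
ft_force: [0.2, 0.4, -2.6]
finger_gap: 59.9
gripper_force: 30.0
```

```bash
python3 - <<'E'
from lib import *
go(J(-60,0,57),np.degrees(JA))
E
```

```text
t 6.85 at [581.5  27.7  56.1] yaw -5.05 gap 59.9 F [ 0.2  0.4 -2.6] q7 -2.02
dp total [ 0.0002  0.0003 -0.0009] dist 0.001
spin -0.03
```

Call:
arm_command(plan=[{"dp": [0,0,0.0015],"spin": 0,"hand": 1},{"dp": [0,0,0],"spin": 0,"hand": 1},{"dp": [0,0,0],"spin": 0,"hand": -1},{"dp": [0,0,0],"spin": 0,"hand": -1},{"dp": [0,0,0],"spin": 0,"hand": -1}])

```text
time_s: 7.48
position: [581.5, 27.6, 54.7]
tool_rot: [[0.996, -0.088, 0.0], [-0.088, -0.996, 0.0], [0.0, -0.0, -1.0]]
ft_force: [0.2, -0.2, 0.4]
finger_gap: 85.2
gripper_force: 0.0
```

Call:
arm_command(plan=[{"dp": [0,0,-0.004],"spin": 0,"hand": -1},{"dp": [0.02,0,-0.003],"spin": 0,"hand": -1},{"dp": [0.036,0,0],"spin": 0,"hand": -1},{"dp": [0.036,0,0],"spin": 0,"hand": -1},{"dp": [0,0,0],"spin": 0,"hand": -1}])

```text
time_s: 8.1
position: [675.7, 19.0, 62.0]
tool_rot: [[0.996, -0.089, 0.003], [-0.089, -0.996, 0.0], [0.003, -0.001, -1.0]]
ft_force: [-0.6, -0.3, -0.7]
finger_gap: 91.9
gripper_force: 0.0
```

Call:
arm_command(plan=[{"dp": [0,0,0],"spin": -10,"hand": -1},{"dp": [0,0,0],"spin": -10,"hand": -1},{"dp": [0,0,0],"spin": -10,"hand": -1},{"dp": [0,0,0],"spin": -10,"hand": -1},{"dp": [0,0,0],"spin": -10,"hand": -1}])

```text
time_s: 8.72
position: [672.0, 19.7, 61.7]
tool_rot: [[0.703, 0.711, -0.001], [0.711, -0.703, -0.0], [-0.001, -0.0, -1.0]]
ft_force: [-0.1, 0.8, 0.1]
finger_gap: 91.8
gripper_force: 0.0
```

Call:
arm_command(plan=[{"dp": [0,0,0],"spin": -10,"hand": -1},{"dp": [0,0,0],"spin": -10,"hand": -1},{"dp": [0,0,0],"spin": -10,"hand": -1},{"dp": [0,0,0],"spin": -10,"hand": -1},{"dp": [0,0,0],"spin": 0,"hand": -1}])

```text
time_s: 9.35
position: [672.2, 19.5, 61.6]
tool_rot: [[0.089, 0.996, -0.001], [0.996, -0.089, 0.0], [0.0, -0.001, -1.0]]
ft_force: [1.2, -0.2, -0.0]
finger_gap: 91.5
gripper_force: 0.0
```

```bash
cat >> lib.py <<'E'
def brown(f):
    hsv=cv2.cvtColor(cv2.medianBlur(f['pixels'],3),cv2.COLOR_BGR2HSV).astype(int)
    return (hsv[...,0]>=9)&(hsv[...,0]<=24)&(hsv[...,1]>70)&(hsv[...,1]<150)
def overlay(name,boxes,win=110,S=3):
    from cell import viewer
    out=[]
    for n in('side','top'):
        f=viewer.grab_frame(n);c=proj(f,[J(-20,0,60)])[0].astype(int);w=66
        o=c-w;im=cv2.resize(f['pixels'][o[1]:o[1]+2*w,o[0]:o[0]+2*w],None,fx=3,fy=3,interpolation=cv2.INTER_CUBIC)
        for (x,y,L,W,z0,z1) in boxes:
            P=[J(x+u*L/2,y+v*W/2,z) for z in(z0,z1) for u,v in((-1,-1),(1,-1),(1,1),(-1,1))]
            q=((proj(f,P)-o+.5)*3).round().astype(int)
            for k in(q[:4],q[4:]): cv2.polylines(im,[k.reshape(-1,1,2)],True,(255,0,0),1)
        out.append(im)
    cv2.imwrite(name,np.hstack(out))
E
python3 - <<'E'
from lib import *
go(J(-110,0,63),np.degrees(JA)+90)
overlay('pics/placed1.png',[(0,0,92,70,12,48),(-32,0,80,60,48,88)])
E
```

```text
t 9.35 at [672.2  19.5  61.6] yaw 84.87 gap 91.5 F [ 1.2 -0.2 -0. ] q7 -0.61
dp total [-0.0001 -0.0409 -0.0014] dist 0.041
spin -0.11
```

View pics/placed1.png

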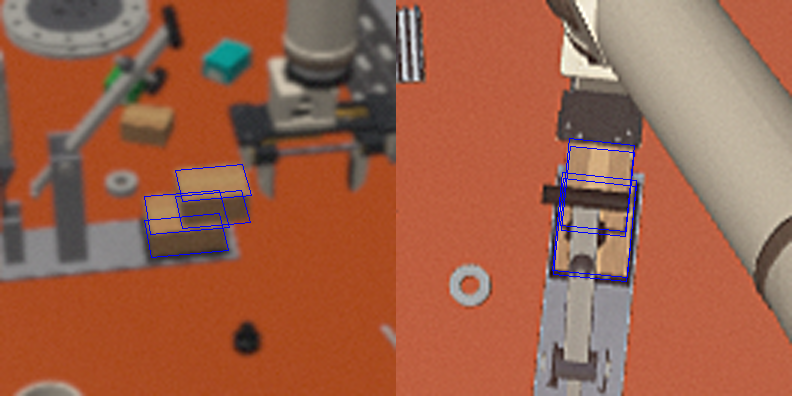

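The medium carton lies square at x≈-32 as predicted (blue outlines match in both views). Pushing it in along the jig, slowly.

Call:
arm_command(plan=[{"dp": [0,-0.01,0],"spin": 0,"hand": -1},{"dp": [0,-0.008,0],"spin": 0,"hand": -1},{"dp": [0,-0.008,0],"spin": 0,"hand": -1},{"dp": [0,-0.008,0],"spin": 0,"hand": -1},{"dp": [0,-0.007,0],"spin": 0,"hand": -1}])

```text
time_s: 10.07
position: [631.8, 23.2, 61.8]
tool_rot: [[0.088, 0.996, 0.0], [0.996, -0.088, -0.0], [-0.0, 0.0, -1.0]]
ft_force: [1.0, 0.7, -1.1]
finger_gap: 91.7
gripper_force: 0.5
```

Call:
arm_command(plan=[{"dp": [0,0,0],"spin": 0,"hand": -1}])

```text
time_s: 10.2
position: [631.5, 23.2, 61.8]
tool_rot: [[0.088, 0.996, -0.001], [0.996, -0.088, -0.0], [-0.0, -0.001, -1.0]]
ft_force: [0.2, -0.4, 0.3]
finger_gap: 91.7
gripper_force: 0.0
```

```bash
python3 - <<'E'
from lib import *
go(J(-105,0,63),np.degrees(JA)+90)
overlay('pics/push1.png',[(0,0,92,70,12,48),(-5,0,80,60,48,88)])
E
```

```text
t 10.2 at [631.5  23.2  61.8] yaw 84.96 gap 91.7 F [ 0.2 -0.4  0.3] q7 -0.64
dp total [-0.0001 -0.005  -0.0012] dist 0.005
spin -0.02
```

View pics/push1.png

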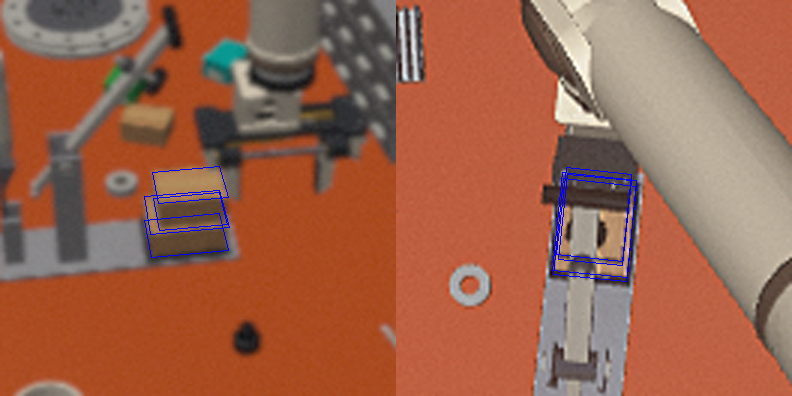

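The medium carton lines up with the predicted x=-5 in both views. Pushing the last 5 mm, then retreating towards the small carton.

Call:
arm_command(plan=[{"dp": [0,-0.003,0],"spin": 0,"hand": -1},{"dp": [0,-0.002,0],"spin": 0,"hand": -1},{"dp": [0,0,0],"spin": 0,"hand": -1},{"dp": [0,0.025,0],"spin": 0,"hand": -1},{"dp": [0,0.05,-0.02],"spin": 0,"hand": -1}])

```text
time_s: 10.92
position: [699.6, 16.9, 80.0]
tool_rot: [[0.086, 0.996, -0.006], [0.996, -0.086, -0.001], [-0.001, -0.006, -1.0]]
ft_force: [1.3, -0.1, 1.1]
finger_gap: 91.6
gripper_force: 0.0
```

Call:
arm_command(plan=[{"dp": [0,0,-0.05],"spin": -10,"hand": -0.5},{"dp": [0,0,0],"spin": -10,"hand": -0.5},{"dp": [0,0,0],"spin": -10,"hand": -0.5},{"dp": [0,0,0],"spin": -10,"hand": -0.5},{"dp": [0,0,0],"spin": -10,"hand": -0.5}])

```text
time_s: 11.55
position: [701.6, 16.9, 131.5]
tool_rot: [[-0.71, 0.704, -0.001], [0.704, 0.71, -0.0], [0.0, -0.001, -1.0]]
ft_force: [0.1, -0.9, -0.3]
finger_gap: 68.9
gripper_force: 0.0
```

Call:
arm_command(plan=[{"dp": [0,0,0],"spin": -10,"hand": -0.5},{"dp": [0,0,0],"spin": -7.6,"hand": -0.5},{"dp": [0,0,0],"spin": 0,"hand": -0.5},{"dp": [0,0,0],"spin": 0,"hand": -0.5}])

```text
time_s: 12.05
position: [701.8, 17.0, 131.6]
tool_rot: [[-0.886, 0.463, -0.0], [0.463, 0.886, 0.0], [0.0, -0.0, -1.0]]
ft_force: [0.4, 0.1, -0.6]
finger_gap: 69.0
gripper_force: 0.0
```

```bash
python3 - <<'E'
from lib import *
from cell import viewer
a=-.479
go([522+20*np.cos(a),257.5+20*np.sin(a),130],np.degrees(a))
E
```

```text
t 12.05 at [701.8  17.  131.6] yaw 152.4 gap 69.0 F [ 0.4  0.1 -0.6] q7 0.52
dp total [0.2508 0.1299 0.0017] dist 0.282
spin -0.16
```

Call:
arm_command(plan=[{"dp": [0.0502,0.026,0],"spin": 0,"hand": -0.5},{"dp": [0.0502,0.026,0],"spin": 0,"hand": -0.5},{"dp": [0.0502,0.026,0],"spin": 0,"hand": -0.5},{"dp": [0.0502,0.026,0],"spin": 0,"hand": -0.5},{"dp": [0.05,0.026,0],"spin": 0,"hand": -0.5}])

```text
time_s: 12.68
position: [538.3, 249.2, 132.0]
tool_rot: [[-0.886, 0.463, 0.001], [0.463, 0.886, -0.0], [-0.001, 0.0, -1.0]]
ft_force: [0.1, -0.1, 0.7]
finger_gap: 69.0
gripper_force: 0.0
```

Call:
arm_command(plan=[{"dp": [0,0,0.04],"spin": 0,"hand": -0.5},{"dp": [0,0,0.03],"spin": 0,"hand": -0.5},{"dp": [0,0,0],"spin": 0,"hand": -0.5},{"dp": [0,0,0],"spin": 0,"hand": -0.5}])

```text
time_s: 13.18
position: [539.9, 248.5, 62.9]
tool_rot: [[-0.887, 0.462, 0.001], [0.462, 0.887, 0.001], [-0.001, 0.001, -1.0]]
ft_force: [0.7, -0.1, 1.1]
finger_gap: 69.0
gripper_force: 0.0
```

```bash
cat >> lib.py <<'E'
def stackfit(f,boxes,free,p0):
    # fit jig-frame pose (x,y,yaw) of the top carton: carton edges against the brown mask of the whole column
    m=brown(f).astype(np.float32);c=proj(f,[J(0,0,60)])[0].astype(int);r=45;o=c-r;S=8
    m=m[o[1]:o[1]+2*r,o[0]:o[0]+2*r];M=cv2.resize(m,None,fx=S,fy=S)
    win=np.zeros(M.shape,np.uint8)
    def hull(im,P):
        q=((proj(f,P)-o+.5)*S-.5); cv2.fillConvexPoly(im,cv2.convexHull(np.round(q*16).astype(np.int32)),1,cv2.LINE_8,4)
    def B(x,y,a,L,W,z0,z1):
        return [J(x+np.cos(a)*u-np.sin(a)*v,y+np.sin(a)*u+np.cos(a)*v,z) for z in(z0,z1) for u in(-L/2,L/2) for v in(-W/2,W/2)]
    def cost(p):
        im=np.zeros(M.shape,np.uint8)
        for i,b in enumerate(boxes):
            k=free.index(i) if i in free else None
            q=p[3*k:3*k+3] if k is not None else (0,0,0)
            hull(im,B(q[0],q[1],q[2]/50,*b))
        return np.abs(im-M).sum()/S**2
    p0=np.array(p0,float);sim=[p0]+[p0+6*np.eye(len(p0))[i] for i in range(len(p0))]
    o1=minimize(cost,p0,method='Nelder-Mead',options=dict(initial_simplex=sim,xatol=.05,fatol=.05,maxiter=900))
    p=o1.x.copy();p[2::3]/=50;return p.round(3),round(o1.fun,1)
BX=[(92,70,12,48),(80,60,48,88),(62,46,88,120)]
E
python3 - <<'E'
from lib import *
from cell import viewer
a=-.479
go([522+20*np.cos(a),257.5+20*np.sin(a),8],np.degrees(a))
f=viewer.grab_frame('side')
print(stackfit(f,BX[:2],[0,1],[0]*6))
for x in (0,-3): print(stackfit(f,BX[:2],[1],[x,0,0]))
E
```

```text
t 13.18 at [539.9 248.5  62.9] yaw 152.5 gap 69.0 F [ 0.7 -0.1  1.1] q7 -0.02
dp total [ 0.0001 -0.0004  0.0549] dist 0.055
spin -0.06
(array([ 0.301,  1.847,  0.007, -0.094,  1.583, -0.039]), np.float64(302.4))
(array([-0.475,  1.544, -0.037]), np.float64(303.8))
(array([-0.305,  1.641, -0.031]), np.float64(303.7))
```

The medium and large cartons measure within 2 mm of centre. Now gripping the small one.

Call:
arm_command(plan=[{"dp": [0,0,0.03],"spin": 0,"hand": -0.5},{"dp": [0,0,0.017],"spin": 0,"hand": -0.5},{"dp": [0,0,0.01],"spin": 0,"hand": -0.5},{"dp": [0,0,0],"spin": 0,"hand": -0.5},{"dp": [0,0,0],"spin": 0,"hand": 1}])

```text
time_s: 13.85
position: [539.8, 248.5, 5.5]
tool_rot: [[-0.887, 0.461, 0.001], [0.461, 0.887, 0.001], [-0.0, 0.001, -1.0]]
ft_force: [-0.2, 0.3, -0.8]
finger_gap: 62.8
gripper_force: 0.0
```

Call:
arm_command(plan=[{"dp": [0,0,0],"spin": 0,"hand": 1},{"dp": [0,0,0],"spin": 0,"hand": 1},{"dp": [0,0,0],"spin": 0,"hand": 1}])

```text
time_s: 14.22
position: [539.7, 248.1, 5.3]
tool_rot: [[-0.887, 0.461, 0.001], [0.461, 0.887, 0.0], [-0.001, 0.001, -1.0]]
ft_force: [-0.3, 0.5, 3.5]
finger_gap: 45.9
gripper_force: 30.0
```

Call:
arm_command(plan=[{"dp": [0,0,-0.015],"spin": 0,"hand": 1},{"dp": [0,0,-0.05],"spin": 0,"hand": 1},{"dp": [0,0,-0.055],"spin": 0,"hand": 1},{"dp": [0,0,0],"spin": 0,"hand": 1},{"dp": [0,0,0],"spin": 0,"hand": 1}])

```text
time_s: 14.85
position: [539.2, 247.2, 124.6]
tool_rot: [[-0.887, 0.461, 0.0], [0.461, 0.887, -0.001], [-0.001, -0.001, -1.0]]
ft_force: [-0.6, -0.6, -3.3]
finger_gap: 45.5
gripper_force: 30.0
```

```bash
python3 - <<'E'
from lib import *
go(J(-145,0,126),np.degrees(JA))
E
```

```text
t 14.85 at [539.2 247.2 124.6] yaw 152.53 gap 45.5 F [-0.6 -0.6 -3.3] q7 0.04
dp total [-0.2176 -0.1429 -0.0011] dist 0.26
spin -22.45
```

Call:
arm_command(plan=[{"dp": [-0.0436,-0.0286,0],"spin": 0,"hand": 1},{"dp": [-0.0436,-0.0286,0],"spin": 0,"hand": 1},{"dp": [-0.0436,-0.0286,0],"spin": 0,"hand": 1},{"dp": [-0.0436,-0.0286,0],"spin": 0,"hand": 1},{"dp": [-0.0436,-0.0286,0],"spin": 0,"hand": 1}])

```text
time_s: 15.48
position: [666.1, 18.5, 122.3]
tool_rot: [[-0.887, 0.461, -0.004], [0.461, 0.887, -0.0], [0.003, -0.002, -1.0]]
ft_force: [1.1, 0.3, -2.0]
finger_gap: 45.8
gripper_force: 30.0
```

Call:
arm_command(plan=[{"dp": [0,0,0.005],"spin": -7.5,"hand": 1},{"dp": [0,0,0.005],"spin": -7.5,"hand": 1},{"dp": [0,0,0],"spin": -7.5,"hand": 1},{"dp": [0,0,0],"spin": 0,"hand": 1},{"dp": [0,0,0],"spin": 0,"hand": 1}])

```text
time_s: 16.1
position: [666.2, 20.5, 113.6]
tool_rot: [[-0.996, 0.089, -0.002], [0.089, 0.996, 0.0], [0.002, -0.0, -1.0]]
ft_force: [-0.3, -0.6, -1.9]
finger_gap: 46.1
gripper_force: 30.0
```

```bash
python3 - <<'E'
from lib import *
go(J(-58,0.5,110),np.degrees(JA))
E
```

```text
t 16.1 at [666.2  20.5 113.6] yaw 174.92 gap 46.1 F [-0.3 -0.6 -1.9] q7 0.83
dp total [ 0.0868 -0.0011  0.0037] dist 0.087
spin -0.06
```

Call:
arm_command(plan=[{"dp": [0.035,-0.0005,0.001],"spin": 0,"hand": 1},{"dp": [0.035,-0.0005,0.001],"spin": 0,"hand": 1},{"dp": [0.023,0,0],"spin": 0,"hand": 1},{"dp": [0,0,0],"spin": 0,"hand": 1},{"dp": [0,0,0],"spin": 0,"hand": 1}])

```text
time_s: 16.73
position: [575.3, 27.2, 113.0]
tool_rot: [[-0.996, 0.088, 0.001], [0.088, 0.996, -0.0], [-0.001, -0.0, -1.0]]
ft_force: [0.4, -0.1, -1.8]
finger_gap: 45.8
gripper_force: 30.0
```

```bash
python3 - <<'E'
from lib import *
go(J(-50,0.5,93.3),np.degrees(JA))
E
```

```text
t 16.73 at [575.3  27.2 113. ] yaw 174.96 gap 45.8 F [ 0.4 -0.1 -1.8] q7 0.74
dp total [0.0037 0.0003 0.0197] dist 0.02
spin -0.02
```

Call:
arm_command(plan=[{"dp": [0,0,0.01],"spin": 0,"hand": 1},{"dp": [0,0,0.006],"spin": 0,"hand": 1},{"dp": [0,0,0.003],"spin": 0,"hand": 1},{"dp": [0,0,0],"spin": 0,"hand": 1},{"dp": [0,0,0],"spin": 0,"hand": 1}])

```text
time_s: 17.35
position: [574.2, 27.7, 93.6]
tool_rot: [[-0.996, 0.086, 0.0], [0.086, 0.996, 0.0], [0.0, 0.0, -1.0]]
ft_force: [-0.0, -0.6, -1.3]
finger_gap: 45.7
gripper_force: 30.0
```

```bash
python3 - <<'E'
from lib import *
go(J(-50,0.5,93.3),np.degrees(JA))
E
```

```text
t 17.35 at [574.2  27.7  93.6] yaw 175.05 gap 45.7 F [-0.  -0.6 -1.3] q7 0.73
dp total [ 0.0025 -0.0001  0.0003] dist 0.003
spin 0.07
```

Call:
arm_command(plan=[{"dp": [0,0,0.001],"spin": 0,"hand": 1},{"dp": [0,0,0],"spin": 0,"hand": 1},{"dp": [0,0,0],"spin": 0,"hand": -1},{"dp": [0,0,0],"spin": 0,"hand": -1},{"dp": [0,0,0],"spin": 0,"hand": -1}])

```text
time_s: 17.98
position: [574.2, 27.6, 92.7]
tool_rot: [[-0.996, 0.086, 0.0], [0.086, 0.996, 0.0], [-0.0, 0.0, -1.0]]
ft_force: [-0.1, -0.2, 0.4]
finger_gap: 71.2
gripper_force: 0.0
```

Call:
arm_command(plan=[{"dp": [0,0,0],"spin": 0,"hand": -1},{"dp": [-0.02,0,-0.005],"spin": 0,"hand": -1},{"dp": [-0.04,0,0],"spin": 0,"hand": -1},{"dp": [-0.04,0,0],"spin": 0,"hand": -1},{"dp": [0,0,0],"spin": 0,"hand": -1}])

```text
time_s: 18.6
position: [676.1, 18.5, 97.5]
tool_rot: [[-0.996, 0.089, 0.001], [0.089, 0.996, 0.001], [-0.001, 0.001, -1.0]]
ft_force: [-1.0, 0.2, -0.1]
finger_gap: 91.8
gripper_force: 0.0
```

Call:
arm_command(plan=[{"dp": [0,0,0],"spin": 10,"hand": -1},{"dp": [0,0,0],"spin": 10,"hand": -1},{"dp": [0,0,0],"spin": 10,"hand": -1},{"dp": [0,0,0],"spin": 10,"hand": -1},{"dp": [0,0,0],"spin": 10,"hand": -1}])

```text
time_s: 19.23
position: [672.5, 19.3, 97.5]
tool_rot: [[-0.57, 0.822, -0.001], [0.822, 0.57, 0.0], [0.001, -0.001, -1.0]]
ft_force: [-0.1, -0.1, -0.8]
finger_gap: 91.7
gripper_force: 0.0
```

Call:
arm_command(plan=[{"dp": [0,0,0],"spin": 10,"hand": -1},{"dp": [0,0,0],"spin": 10,"hand": -1},{"dp": [0,0,0],"spin": 10,"hand": -1},{"dp": [0,0,0],"spin": 10,"hand": -1},{"dp": [0,0,0],"spin": 0,"hand": -1}])

```text
time_s: 19.85
position: [672.8, 19.3, 97.8]
tool_rot: [[0.084, 0.996, -0.001], [0.996, -0.084, -0.0], [-0.001, -0.001, -1.0]]
ft_force: [0.5, -0.8, -0.3]
finger_gap: 91.8
gripper_force: 0.0
```

```bash
python3 - <<'E'
from lib import *
from cell import viewer
go(J(-96,0.8,99),np.degrees(JA)+90)
f=viewer.grab_frame('side')
print(stackfit(f,BX,[1,2],[0,1.6,0,-32,1,0]),stackfit(f,BX,[2],[-28,1,0]))
E
```

```text
t 19.85 at [672.8  19.3  97.8] yaw 85.17 gap 91.8 F [ 0.5 -0.8 -0.3] q7 -0.58
dp total [-0.0005 -0.0555 -0.0012] dist 0.056
spin 0.19
(array([ 9.8000e-02,  3.6030e+00, -7.1000e-02, -2.9741e+01,  1.1560e+00,
       -7.0000e-03]), np.float64(203.9)) (array([-29.778,   0.918,  -0.049]), np.float64(207.3))
```

Call:
arm_command(plan=[{"dp": [0,-0.018,0],"spin": 0,"hand": -1},{"dp": [0,-0.008,0],"spin": 0,"hand": -1},{"dp": [0,-0.008,0],"spin": 0,"hand": -1},{"dp": [0,-0.008,0],"spin": 0,"hand": -1},{"dp": [0,-0.007,0],"spin": 0,"hand": -1}])

```text
time_s: 20.52
position: [624.7, 23.2, 97.8]
tool_rot: [[0.086, 0.996, 0.0], [0.996, -0.086, 0.0], [0.0, 0.0, -1.0]]
ft_force: [1.4, 0.5, -0.0]
finger_gap: 91.7
gripper_force: 0.4
```

Call:
arm_command(plan=[{"dp": [0,0,0],"spin": 0,"hand": -1}])

```text
time_s: 20.65
position: [624.4, 23.2, 97.8]
tool_rot: [[0.086, 0.996, -0.0], [0.996, -0.086, -0.0], [-0.0, -0.0, -1.0]]
ft_force: [0.7, -0.3, 0.6]
finger_gap: 91.9
gripper_force: 0.0
```

```bash
python3 - <<'E'
from lib import *
from cell import viewer
go(J(-96,0.8,99),np.degrees(JA)+90)
f=viewer.grab_frame('side')
print(stackfit(f,BX,[1,2],[0,1.6,0,-5,1,0]),stackfit(f,BX,[2],[-5,1,0]))
E
```

```text
t 20.65 at [624.4  23.2  97.8] yaw 85.07 gap 91.9 F [ 0.7 -0.3  0.6] q7 -0.62
dp total [-0.0003 -0.0069 -0.0012] dist 0.007
spin 0.09
(array([ 0.832,  5.211, -0.186, -8.006,  0.398,  0.043]), np.float64(235.6)) (array([-8.384,  0.482,  0.046]), np.float64(239.3))
```

Call:
arm_command(plan=[{"dp": [0,-0.004,0],"spin": 0,"hand": -1},{"dp": [0,-0.003,0],"spin": 0,"hand": -1},{"dp": [0,0,0],"spin": 0,"hand": -1},{"dp": [0,0.03,0],"spin": 0,"hand": -1},{"dp": [0,0.05,0],"spin": 0,"hand": 1}])

```text
time_s: 21.32
position: [697.4, 16.9, 97.9]
tool_rot: [[0.085, 0.996, -0.001], [0.996, -0.085, -0.001], [-0.001, -0.001, -1.0]]
ft_force: [1.5, -1.0, 0.2]
finger_gap: 85.6
gripper_force: 0.0
```

Call:
arm_command(plan=[{"dp": [0,0.02,-0.05],"spin": 0,"hand": 1},{"dp": [0,0,-0.06],"spin": 0,"hand": 1},{"dp": [0,0,-0.06],"spin": 0,"hand": 1},{"dp": [0,0,-0.06],"spin": 0,"hand": 1},{"dp": [0,0,0],"spin": 0,"hand": 1}])

```text
time_s: 21.95
position: [719.9, 16.7, 334.6]
tool_rot: [[0.086, 0.996, 0.01], [0.996, -0.086, 0.001], [0.002, 0.01, -1.0]]
ft_force: [-0.6, 0.1, 0.4]
finger_gap: 36.2
gripper_force: 0.0
```

```bash
python3 - <<'E'
from lib import *
from cell import viewer
go(J(5,0,320),np.degrees(JA)+90)
f=viewer.grab_frame('side')
print(stackfit(f,BX,[1,2],[0,1.6,0,0,1,0]),stackfit(f,BX,[2],[0,1,0]),stackfit(f,BX,[0,1,2],[0,1.6,0]*3))
overlay('pics/stack.png',[(0,0,92,70,12,48),(0,0,80,60,48,88),(0,0,62,46,88,120)])
E
```

```text
t 21.95 at [719.9  16.7 334.6] yaw 85.05 gap 36.2 F [-0.6  0.1  0.4] q7 -0.45
dp total [-0.0011 -0.2038  0.0126] dist 0.204
spin 0.07
(array([-1.170e-01,  5.064e+00, -5.900e-02, -8.980e-01,  2.323e+00,
       -5.000e-03]), np.float64(103.2)) (array([-1.002,  2.182, -0.021]), np.float64(105.8)) (array([-0.033,  0.5  ,  0.014, -0.059,  4.401, -0.06 , -0.726,  2.358,
       -0.012]), np.float64(102.5))
```

View pics/stack.png

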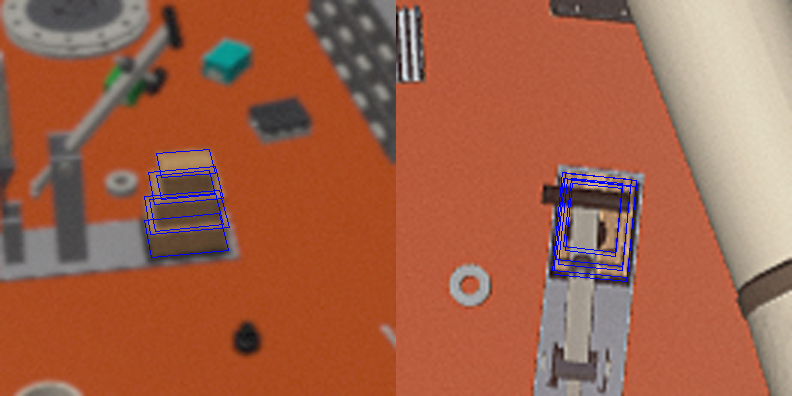

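The column is aligned and the arm is clear. Next I'll bring the closed fingers above the bar.

Call:
arm_command(plan=[{"dp": [0,-0.051,0],"spin": 0,"hand": 1},{"dp": [0,-0.051,0],"spin": 0,"hand": 1},{"dp": [0,-0.051,0],"spin": 0,"hand": 1},{"dp": [-0.001,-0.051,0],"spin": 0,"hand": 1},{"dp": [0,0,0],"spin": 0,"hand": 1}])

```text
time_s: 22.72
position: [509.7, 31.5, 325.7]
tool_rot: [[0.085, 0.996, -0.005], [0.996, -0.085, -0.004], [-0.004, -0.005, -1.0]]
ft_force: [0.6, -0.2, 0.8]
finger_gap: 0.4
gripper_force: 0.0
```

Call:
arm_command(plan=[{"dp": [0,0,0],"spin": 0,"hand": 1}])

```text
time_s: 22.85
position: [514.2, 30.8, 327.0]
tool_rot: [[0.088, 0.996, -0.001], [0.996, -0.088, -0.0], [-0.001, -0.001, -1.0]]
ft_force: [0.0, 0.2, 0.2]
finger_gap: 0.4
gripper_force: 0.0
```

```bash
python3 - <<'E'
from lib import *
go(J(8,1,311),np.degrees(JA)+90)
E
```

```text
t 22.85 at [514.2  30.8 327. ] yaw 84.98 gap 0.4 F [0.  0.2 0.2] q7 -0.41
dp total [ 0.0016 -0.0005  0.016 ] dist 0.016
spin -0.0
```

Call:
arm_command(plan=[{"dp": [0.0015,0,0.016],"spin": 0,"hand": 1},{"dp": [0,0.012,0.015],"spin": 0,"hand": 1},{"dp": [0,0.014,0.015],"spin": 0,"hand": 1},{"dp": [0,0.012,0.016],"spin": 0,"hand": 1},{"dp": [0,0.01,0.017],"spin": 0,"hand": 1}])

```text
time_s: 23.48
position: [568.3, 28.8, 249.6]
tool_rot: [[0.088, 0.996, 0.01], [0.996, -0.088, 0.001], [0.002, 0.01, -1.0]]
ft_force: [8.4, -2.0, 10.3]
finger_gap: 0.4
gripper_force: 6.5
```

```bash
python3 - <<'E'
from lib import *
go(J(-49.2,1,230.9))
E
```

```text
t 23.48 at [568.3  28.8 249.6] yaw 84.97 gap 0.4 F [ 8.4 -2.  10.3] q7 -0.51
dp total [-0.0012  0.0025  0.0187] dist 0.019
```

Call:
arm_command(plan=[{"dp": [0,0.008,0.018],"spin": 0,"hand": 1},{"dp": [0,0.007,0.019],"spin": 0,"hand": 1},{"dp": [0,0.005,0.019],"spin": 0,"hand": 1},{"dp": [0,0.003,0.016],"spin": 0,"hand": 1},{"dp": [0,0,0],"spin": 0,"hand": 1}])

```text
time_s: 24.1
position: [594.2, 26.5, 178.1]
tool_rot: [[0.088, 0.996, 0.015], [0.996, -0.088, 0.002], [0.003, 0.015, -1.0]]
ft_force: [14.7, -2.8, 8.4]
finger_gap: 0.5
gripper_force: 8.1
```

```bash
python3 - <<'E'
from lib import *
go(J(-65,1,144))
E
```

```text
t 24.1 at [594.2  26.5 178.1] yaw 84.93 gap 0.5 F [14.7 -2.8  8.4] q7 -0.57
dp total [-0.0013 -0.0081  0.0339] dist 0.035
```

```bash
python3 - <<'E'
from lib import *
from cell import viewer,finder
f=viewer.grab_frame('side')
cv2.imwrite('pics/press.png',f['pixels'])
for q in('lever_bar','foot'): print(q,[(np.round(d['at'],1).tolist(),round(d['confidence'],2)) for d in finder.spot_in(q,f)][:3])
for ph in(.9,.4,.3,.2,.1,0,-.05):
    print(ph,proj(f,[J(135-200*np.cos(ph),y,145+200*np.sin(ph)) for y in(-35,0,35)])[:,::-1].round(0).tolist(), 'arm mid',proj(f,[J(135-120*np.cos(ph),-11,145+120*np.sin(ph))])[0][::-1].round())
p=J(-73,0,178);print('tip',proj(f,[p])[0][::-1])
print(stackfit(f,BX,[1,2],[0,1.6,0,0,1,0]))
# dark pixels along the bar neighbourhood
g=f['pixels'].max(2);c=proj(f,[J(-60,0,170)])[0].astype(int);print(c)
print('\n'.join(' '.join('%3d'%v for v in g[r,c[0]-22:c[0]+22]) for r in range(c[1]-20,c[1]+26,2)))
E
```

```text
lever_bar [([245.0, 310.5], 0.95), ([259.7, 300.2], 0.48)]
foot [([244.7, 321.3], 0.54)]
0.9 [[200.0, 316.0], [206.0, 318.0], [212.0, 319.0]] arm mid [222. 302.]
0.4 [[219.0, 334.0], [225.0, 336.0], [231.0, 337.0]] arm mid [232. 313.]
0.3 [[224.0, 336.0], [229.0, 338.0], [235.0, 339.0]] arm mid [235. 315.]
0.2 [[228.0, 337.0], [234.0, 339.0], [240.0, 341.0]] arm mid [238. 316.]
0.1 [[233.0, 338.0], [239.0, 340.0], [245.0, 342.0]] arm mid [241. 316.]
0 [[237.0, 338.0], [243.0, 340.0], [249.0, 342.0]] arm mid [243. 316.]
-0.05 [[240.0, 338.0], [246.0, 340.0], [252.0, 342.0]] arm mid [245. 316.]
tip [235.2498535  342.41615337]
(array([ 4.200e-02,  3.733e+00, -3.700e-02,  4.000e-03,  4.039e+00,
       -8.300e-02]), np.float64(146.8))
[338 237]
 45  35  40  41  47  54  66 105 135 154 150 117  88  99 113 124 112  81  62  70  73  71  70  68  66  63  61  62  70  70  52  52  50  50  53  49  62  99 133 147 146 139 135 127
 99  84  97 107 126 144 154 162 166 163 147 109  88  91  90  95  96  97  96  84  60  48  48  49  42  44  46  68  87  82  57  42  38  41  37  38  42  66  84  93  96 103 109 11
[... 2997 characters left out ...]
 152 144 135 130 125 121 112 110 108 114 113 115 110 114 133 158 166 169 170 170 170 171 169 170 172 170 170 170 170 169 169 169 171 172 170 171 171 168 172 171 170 171 169
 92  93  90  92  93  93  91  89  93  92  92  90  88  89  96 128 158 169 171 171 171 171 166 171 172 167 173 168 171 170 170 169 170 169 170 171 169 168 170 171 170 169 168 171
 91  94  92  91  93  88  91  93  89  89  90  87  88  89 100 132 159 166 163 168 169 170 169 170 169 171 169 171 171 170 170 169 171 169 170 169 171 171 169 169 173 171 171 172
101 103 100 106 106 110 109 112 109 116 121 123 126 131 139 148 168 176 177 174 170 170 169 170 169 169 172 169 172 171 170 173 171 167 168 172 170 171 170 173 171 170 170 171
```

Call:
arm_command(plan=[{"dp": [0,-0.002,-0.015],"spin": 0,"hand": 1},{"dp": [0,-0.006,-0.015],"spin": 0,"hand": 1},{"dp": [0,-0.007,-0.01],"spin": 0,"hand": 1},{"dp": [0,0,0],"spin": 0,"hand": 1}])

```text
time_s: 24.75
position: [581.7, 27.6, 221.8]
tool_rot: [[0.089, 0.996, 0.023], [0.996, -0.089, 0.001], [0.003, 0.023, -1.0]]
ft_force: [18.4, -4.1, 12.4]
finger_gap: 0.2
gripper_force: 11.0
```

```bash
cat >> lib.py <<'E'
def barphi():
    from cell import viewer
    f=viewer.grab_frame('side');g=f['pixels'].max(2).astype(float);r=[]
    for ph in np.arange(-.1,.95,.02):
        q=proj(f,[J(135-200*np.cos(ph),y,145+200*np.sin(ph)) for y in(30,34)]+[J(135-200*np.cos(ph)+d[0],33,145+200*np.sin(ph)+d[1]) for d in((4,0),(-4,0),(0,4),(0,-4))])
        v=cv2.remap(g.astype(np.float32),q[:,0].astype(np.float32),q[:,1].astype(np.float32),1)
        r.append((round(v.mean()),round(ph,2)))
    print('bar dark',sorted(r)[:5])
E
python3 - <<'E'
from lib import *
go(J(-54,1,210)); barphi()
E
```

```text
t 24.75 at [581.7  27.6 221.8] yaw 84.9 gap 0.2 F [18.4 -4.1 12.4] q7 -0.54
dp total [-0.0012 -0.0063  0.0117] dist 0.013
bar dark [(42, np.float64(0.42)), (43, np.float64(0.4)), (45, np.float64(0.44)), (47, np.float64(0.38)), (52, np.float64(0.46))]
```

The fingertips taper in this direction, so the bar has slid to their side. I'll ride the lever back up, lift off, spin the fingers 90° for a flat contact, and press again.

Call:
arm_command(plan=[{"dp": [0,-0.01,-0.019],"spin": 0,"hand": 1},{"dp": [0,-0.013,-0.019],"spin": 0,"hand": 1},{"dp": [0,-0.015,-0.019],"spin": 0,"hand": 1},{"dp": [0,-0.014,-0.019],"spin": 0,"hand": 1},{"dp": [0,0,-0.03],"spin": 0,"hand": 1}])

```text
time_s: 25.42
position: [519.4, 33.0, 323.2]
tool_rot: [[0.087, 0.996, 0.001], [0.996, -0.087, 0.001], [0.001, 0.001, -1.0]]
ft_force: [-0.5, 0.0, -1.0]
finger_gap: 0.2
gripper_force: 0.0
```

Call:
arm_command(plan=[{"dp": [0,0,-0.02],"spin": 10,"hand": 1},{"dp": [0,0,0],"spin": 10,"hand": 1},{"dp": [0,0,0],"spin": 10,"hand": 1},{"dp": [0,0,0],"spin": 10,"hand": 1},{"dp": [0,0,0],"spin": 10,"hand": 1}])

```text
time_s: 26.05
position: [518.8, 33.1, 341.0]
tool_rot: [[0.822, 0.57, -0.002], [0.57, -0.822, 0.002], [-0.001, -0.002, -1.0]]
ft_force: [-0.3, 0.2, 0.1]
finger_gap: 0.2
gripper_force: 0.0
```

Call:
arm_command(plan=[{"dp": [0,0,0],"spin": 10,"hand": 1},{"dp": [0,0,0],"spin": 10,"hand": 1},{"dp": [0,0,0],"spin": 10,"hand": 1},{"dp": [0,0,0],"spin": 10,"hand": 1},{"dp": [0,0,0],"spin": 0,"hand": 1}])

```text
time_s: 26.68
position: [518.7, 33.2, 341.2]
tool_rot: [[0.996, -0.084, -0.002], [-0.084, -0.996, 0.001], [-0.002, -0.001, -1.0]]
ft_force: [0.1, -1.0, -0.8]
finger_gap: 0.1
gripper_force: 0.0
```

```bash
python3 - <<'E'
from lib import *
from cell import viewer
go(J(11,1,311),np.degrees(JA)); barphi()
f=viewer.grab_frame('side')
print(stackfit(f,BX,[1,2],[0,1.6,0,0,1,0]))
E
```

```text
t 26.68 at [518.7  33.2 341.2] yaw -4.84 gap 0.1 F [ 0.1 -1.  -0.8] q7 -1.9
dp total [-0.0077  0.0012  0.0302] dist 0.031
spin 0.18
bar dark [(42, np.float64(0.92)), (46, np.float64(0.94)), (61, np.float64(0.9)), (98, np.float64(0.68)), (101, np.float64(0.66))]
(array([-0.128,  4.361, -0.041, -0.837,  2.314, -0.008]), np.float64(119.5))
```

Call:
arm_command(plan=[{"dp": [-0.0095,0.001,0.015],"spin": 0,"hand": 1},{"dp": [0,0,0.012],"spin": 0,"hand": 1},{"dp": [0,0,0.003],"spin": 0,"hand": 1},{"dp": [0.008,0,0.009],"spin": 0,"hand": 1},{"dp": [0,0,0],"spin": 0,"hand": 1}])

```text
time_s: 27.4
position: [518.3, 32.1, 304.0]
tool_rot: [[0.996, -0.086, 0.002], [-0.086, -0.996, 0.001], [0.002, -0.001, -1.0]]
ft_force: [0.4, -0.2, 4.7]
finger_gap: 0.4
gripper_force: 2.5
```

```bash
cat >> lib.py <<'E'
def press():
    from cell import telemetry
    p=np.array(telemetry.read_state()['position']);ph=np.arcsin((p[2]-8-145)/200)
    x=-(np.cos(JA)*(p[0]-JX)+np.sin(JA)*(p[1]-JY))*-1
    print('tip jig x',round(x,1),'bar phi',ph.round(3),'bar x',round(135-200*np.cos(ph),1))
E
python3 - <<'E'
from lib import *
go(J(0,1,290)); press(); barphi()
E
```

```text
t 27.4 at [518.3  32.1 304. ] yaw -4.95 gap 0.4 F [ 0.4 -0.2  4.7] q7 -1.92
dp total [0.0035 0.0001 0.0141] dist 0.014
tip jig x 3.5 bar phi 0.856 bar x 3.9
bar dark [(41, np.float64(0.88)), (50, np.float64(0.9)), (54, np.float64(0.86)), (71, np.float64(0.92)), (93, np.float64(0.84))]
```

Call:
arm_command(plan=[{"dp": [0.0085,0,0.009],"spin": 0,"hand": 1},{"dp": [0.0095,0,0.01],"spin": 0,"hand": 1},{"dp": [0.009,0,0.011],"spin": 0,"hand": 1},{"dp": [0.008,0,0.0115],"spin": 0,"hand": 1},{"dp": [0,0,0],"spin": 0,"hand": 1}])

```text
time_s: 28.08
position: [555.0, 28.9, 263.6]
tool_rot: [[0.996, -0.087, 0.006], [-0.087, -0.996, 0.001], [0.006, -0.001, -1.0]]
ft_force: [3.7, -0.9, 7.3]
finger_gap: 0.4
gripper_force: 3.7
```

```bash
python3 - <<'E'
from lib import *
go(J(0,1,290)); press(); barphi()
E
```

```text
t 28.07 at [555.   28.9 263.6] yaw -4.98 gap 0.4 F [ 3.7 -0.9  7.3] q7 -1.97
dp total [-0.0331  0.0001 -0.0266] dist 0.042
tip jig x -33.3 bar phi 0.586 bar x -31.6
bar dark [(34, np.float64(0.62)), (38, np.float64(0.64)), (39, np.float64(0.6)), (52, np.float64(0.66)), (56, np.float64(0.58))]
```

Call:
arm_command(plan=[{"dp": [0.007,0,0.0145],"spin": 0,"hand": 1},{"dp": [0.006,0,0.0145],"spin": 0,"hand": 1},{"dp": [0.005,0,0.015],"spin": 0,"hand": 1},{"dp": [0.004,0,0.015],"spin": 0,"hand": 1},{"dp": [0,0,0],"spin": 0,"hand": 1}])

```text
time_s: 28.75
position: [577.1, 27.0, 204.6]
tool_rot: [[0.996, -0.087, 0.007], [-0.087, -0.996, 0.001], [0.006, -0.001, -1.0]]
ft_force: [4.3, -1.6, 7.3]
finger_gap: 0.3
gripper_force: 3.5
```

```bash
python3 - <<'E'
from lib import *
go(J(0,1,290)); press(); barphi()
E
```

```text
t 28.75 at [577.1  27.  204.6] yaw -4.98 gap 0.3 F [ 4.3 -1.6  7.3] q7 -2.02
dp total [-0.0549  0.     -0.0858] dist 0.102
tip jig x -55.5 bar phi 0.261 bar x -58.2
bar dark [(41, np.float64(0.32)), (42, np.float64(0.3)), (43, np.float64(0.34)), (46, np.float64(0.36)), (47, np.float64(0.28))]
```

Call:
arm_command(plan=[{"dp": [0.003,0,0.015],"spin": 0,"hand": 1},{"dp": [0.002,0,0.015],"spin": 0,"hand": 1},{"dp": [0.001,0,0.015],"spin": 0,"hand": 1},{"dp": [0,0,0.008],"spin": 0,"hand": 1},{"dp": [0,0,0.004],"spin": 0,"hand": 1}])

```text
time_s: 29.42
position: [583.9, 26.5, 148.5]
tool_rot: [[0.996, -0.087, 0.008], [-0.087, -0.996, 0.0], [0.008, -0.001, -1.0]]
ft_force: [5.3, -1.7, 9.4]
finger_gap: 0.4
gripper_force: 4.8
```

```bash
python3 - <<'E'
from lib import *
go(J(0,1,290)); press(); barphi()
E
```

```text
t 29.43 at [583.9  26.5 148.5] yaw -4.98 gap 0.4 F [ 5.3 -1.7  9.4] q7 -2.07
dp total [-6.11e-02  1.00e-04 -1.42e-01] dist 0.155
tip jig x -62.3 bar phi -0.022 bar x -64.9
bar dark [(45, np.float64(0.34)), (49, np.float64(0.32)), (49, np.float64(0.54)), (49, np.float64(0.56)), (50, np.float64(0.36))]
```

Call:
arm_command(plan=[{"dp": [0,0,0.003],"spin": 0,"hand": 1},{"dp": [0,0,0.003],"spin": 0,"hand": 1},{"dp": [0,0,0.002],"spin": 0,"hand": 1},{"dp": [0,0,0],"spin": 0,"hand": 1}])

```text
time_s: 29.98
position: [583.9, 26.5, 141.1]
tool_rot: [[0.996, -0.087, 0.009], [-0.087, -0.996, 0.0], [0.009, -0.001, -1.0]]
ft_force: [4.3, -1.3, 9.6]
finger_gap: 0.0
gripper_force: 5.2
```

```bash
python3 - <<'E'
from lib import *
go(J(0,1,290)); press()
E
```

```text
t 29.98 at [583.9  26.5 141.1] yaw -4.98 gap 0.0 F [ 4.3 -1.3  9.6] q7 -2.07
dp total [-6.110e-02  1.000e-04 -1.495e-01] dist 0.161
tip jig x -62.3 bar phi -0.06 bar x -64.6
```

Call:
arm_command(plan=[{"dp": [0,0,0.002],"spin": 0,"hand": 1},{"dp": [0,0,0],"spin": 0,"hand": 1},{"dp": [0,0,-0.008],"spin": 0,"hand": 1},{"dp": [0,0,-0.012],"spin": 0,"hand": 1},{"dp": [0,0,0],"spin": 0,"hand": 1}])

```text
time_s: 30.6
position: [580.0, 26.6, 156.9]
tool_rot: [[0.996, -0.087, 0.001], [-0.087, -0.996, -0.0], [0.001, 0.0, -1.0]]
ft_force: [-1.3, -0.3, -0.3]
finger_gap: 0.5
gripper_force: 0.0
```

```bash
python3 - <<'E'
from lib import *
go(J(0,1,290)); press(); barphi()
E
```

```text
t 30.6 at [580.   26.6 156.9] yaw -4.96 gap 0.5 F [-1.3 -0.3 -0.3] q7 -2.06
dp total [-5.830e-02 -1.000e-04 -1.331e-01] dist 0.145
tip jig x -58.4 bar phi 0.02 bar x -65.0
bar dark [(46, np.float64(0.66)), (47, np.float64(0.38)), (47, np.float64(0.64)), (48, np.float64(0.58)), (49, np.float64(0.4))]
```

Force is zero 4 mm above the bar, so the catch holds. Withdrawing, then checking.

Call:
arm_command(plan=[{"dp": [0,0,-0.03],"spin": 0,"hand": 1},{"dp": [0.03,0,-0.05],"spin": 0,"hand": 1},{"dp": [0.05,0,-0.03],"spin": 0,"hand": 1},{"dp": [0.04,0,0],"spin": 0,"hand": 1},{"dp": [0,0,0],"spin": 0,"hand": 1}])

```text
time_s: 31.28
position: [700.0, 15.4, 263.5]
tool_rot: [[0.996, -0.088, -0.003], [-0.088, -0.996, 0.001], [-0.003, -0.0, -1.0]]
ft_force: [-0.6, 0.3, -1.1]
finger_gap: -0.0
gripper_force: 0.0
```

Call:
arm_command(plan=[{"dp": [0,0,0],"spin": 0,"hand": 1},{"dp": [0,0,0],"spin": 0,"hand": 1}])

```text
time_s: 31.52
position: [697.8, 16.7, 265.6]
tool_rot: [[0.996, -0.085, -0.002], [-0.085, -0.996, -0.0], [-0.002, 0.0, -1.0]]
ft_force: [-0.2, 0.1, 0.8]
finger_gap: 0.4
gripper_force: 0.0
```

```bash
python3 - <<'E'
from lib import *
from cell import viewer,finder
go(J(0,1,290)); barphi()
f=viewer.grab_frame('side')
print(finder.spot_in('lever_bar',f)[:2],finder.spot_in('foot',f)[:2])
print(proj(f,[J(-65,0,145),J(0,0,125)])[:,::-1].round(1))
print(stackfit(f,BX,[1,2],[0,1.6,0,0,1,0]),stackfit(f,BX,[0,1,2],[0,1.6,0]*3))
E
```

```text
t 31.52 at [697.8  16.7 265.6] yaw -4.9 gap 0.4 F [-0.2  0.1  0.8] q7 -1.98
dp total [-1.767e-01  1.000e-04 -2.410e-02] dist 0.178
bar dark [(57, np.float64(0.04)), (59, np.float64(0.02)), (63, np.float64(0.06)), (69, np.float64(0.08)), (77, np.float64(0.1))]
[{'at': [245.0, 316.6], 'confidence': 0.92}] [{'at': [251.1, 323.1], 'confidence': 0.62}, {'at': [247.2, 313.6], 'confidence': 0.23}]
[[243.3 339.9]
 [249.6 321.2]]
(array([-0.369,  3.35 , -0.054, -1.651,  7.417,  0.044]), np.float64(140.5)) (array([-0.098,  0.58 ,  0.015, -0.132,  4.392, -0.059, -0.647,  6.719,
        0.007]), np.float64(139.8))
```

```bash
python3 - <<'E'
from lib import *
from cell import viewer
f=viewer.grab_frame('side');a=cv2.imread('pics/press.png')
for n,x,y,z0,z1,L in(('small',0,23,88,120,62),('med',0,30,48,88,80),('large',0,35,12,48,92)):
    q=proj(f,[J(x+s*L/2,y,z) for s in(-1,1) for z in(z0,z1)])
    r0,r1=int(q[:,1].min())-1,int(q[:,1].max())+1;c0,c1=int(q[:,0].min())-3,int(q[:,0].max())+4
    r0+=3 if n=='small' else 0
    best=[]
    T=cv2.resize(a[r0:r1,c0:c1],None,fx=8,fy=8,interpolation=cv2.INTER_CUBIC)
    I=cv2.resize(f['pixels'][r0-4:r1+4,c0-4:c1+4],None,fx=8,fy=8,interpolation=cv2.INTER_CUBIC)
    m=cv2.matchTemplate(I,T,cv2.TM_CCOEFF_NORMED);_,v,_,l=cv2.minMaxLoc(m)
    print(n,(r0,r1,c0,c1),'shift px (col,row)',(l[0]-32)/8,(l[1]-32)/8,round(v,3))
d=proj(f,[J(0,0,100),J(10,0,100),J(0,10,100)]);print((d[1:]-d[0]).round(2))
E
```

```text
small (256, 263, 310, 335) shift px (col,row) 0.0 0.0 0.992
med (261, 274, 307, 337) shift px (col,row) 0.0 0.0 0.993
large (271, 283, 306, 339) shift px (col,row) 0.0 0.0 0.994
[[-2.85  0.25]
 [ 0.39  1.75]]
```

No carton shifted during the press, the lever is latched and the arm is clear. Handing in.

```bash
python3 -c "
from cell import workorder
print(workorder.hand_in())"
```

```text
the job is handed in; nothing more can be done
None
```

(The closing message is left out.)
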